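# Drop a returned pocket dictionary through the spring flap of the returns box

### The arm

A 7-joint arm with a two-finger parallel gripper is mounted at the origin on the work surface. World frame = base frame: x ahead of the robot, y to its left, z up, the work surface at z = 0. Lengths are in m, angles in rad, forces in N, time in s.
With the tool pointing down it reaches from about 0.35 to 0.9 m from the base axis. Payload 7.2 kg.
Tool frame: the origin (TCP) lies at the very end of the fingers, on their centre line; the grasp point (between the pads) lies 19 mm behind it; z points along the fingers, y is the line along which they close (so a half turn about z gives the same grasp; the last joint's range is limited). The gripper opens to 88 mm and grips with 3 to 60 N. Pads are 20 mm wide; open, the fingers measure 115 mm over their backs; the gripper's body (75 mm by 178 mm) begins 61 mm behind the grasp point.
Start: joints at [-1.236, 0.411, -0.013, 1.596, 0.006, 1.134, -0.082], TCP at [0.245, 0.575, 0.223] pointing down, gripper open.
Joint ranges: [-2.95, 2.95], [-0.29, 1.99], [-1.47, 1.44], [0.14, 2.54], [-1.03, 4.17], [0.13, 1.85], [-2.86, 2.86]. Speed limits (rad/s): [2.39, 2.39, 3.01, 3.01, 3.14, 3.14, 3.14].

### API

Orientations are given as a rotation vector (axis times angle).
In Python, from rig import readout, read_camera, get_calibration, finish_job gives the robot as it stands. The module is installed in compiled form; this text tells all that it offers.
- The arm moves only by the tool move_arm, never from a script. Its argument "deltas" is a list of rows, each a list of 2 entries, a list of its own where there are three numbers: the shift along the tool's x, y, z in m, then the turn about the tool's z in rad. A call has 1 to 10 rows; each row is the pose to reach, as a shift and turn from the pose commanded when the call began, along the tool's axes at that moment; what a row does not reach only later rows make up. A row lasts 1/12 s, in which the tool goes at most 41.7 mm and 7.16 degrees, less where a joint would pass 70% of its speed; a pose out of reach is approached as far as the arm can. A call with a gripper value outside its range is refused whole. "hand" is the opening in per cent of the stroke, from 0 (shut) to 100 (fully open), set as the call begins (left out, the last holds). The fingers move at their own pace and stop on an object; "force" is the grip in N (left out, the last holds). Time passes only in rows, so rows that repeat a pose let the fingers close. It gives the time, the measured TCP pose, the force, the opening and the grip force at its end, in the units of the state.
- readout.get_state(): the state, without advancing time (a new reading comes with each control period).
- read_camera(name): name is "scene" or "top"; returns the picture (480x640x3 uint8, red, green, blue); there is no depth.
- get_calibration(name): a dict with "K" (3x3 intrinsics, pixels), "eye" and "rotation" of the camera in the world. Camera axes: x right, y up, looking along -z (the intrinsics and any distortion apply to the point x, -y, -z); pixel columns grow to the right and rows downward; lengths in m; the calibration is good to about 2 mm. A picture is of the moment at which its call begins. get_calibration takes no time and is no camera call.
- finish_job(): hands the job in; it is judged then, once.
The state is a dict: "clock": time; "joints": joint angles; "joint_velocities": joint speeds; "tau": joint torques, N m; "tool_pos": TCP position; "ee_rot": TCP orientation; "wrist_force": force on the tool from outside, world axes, zero at the start; "torque": the same for the moment, N m; "gripper_width": finger opening in m; "grasp_force": force on a finger pad.
Only numpy, scipy, OpenCV 4.12 (cv2) and the standard library are available. Lean on these libraries where they do the work, as an engineer would, in place of code of your own. Each camera call takes 0.05 s, during which the arm holds its last target. There are 200 camera calls.

### The job

Return the little pocket dictionary lying on top of the returns box: press the box's self-closing metal flap down and keep it down with one finger, and with the other finger push the dictionary over the lip so that it drops inside, then take the fingers out and let the flap close. Do not pinch, lift or carry the dictionary, do not push it onto the shut flap, and leave the other things where they are.

Things in the scene. Friction and masses are not known exactly. Their poses are not given: they have to be found in the camera images.
- lip (a point): Middle of the lip between ledge and hatch, on the flat brown wooden top of the white fixed returns box (220 mm along x, 274 mm along y), 140 mm above the table. z up; +y points level from the ledge across the lip into the hatch; x runs along the lip. The ledge, where the dictionary lies, spans y = -155 to 0, x = +-110 mm, no rims
- hatch (a point): Centre of the hatch in the box's top face, 51 mm beyond the lip, axes as the lip's. Opening 130 (x) x 102 mm (y), shut by a bare metal flap 126 x 96 x 6 mm, flush with the ledge; 17 mm of level top follows beyond it. The box below is hollow, x = +-102, y = -53 to +60 mm, floor 132 mm down; its +x side is clear plastic
- hinge (a point): Middle of the flap's hinge line (along x), at the edge farthest from the lip: 100 mm beyond it and 3 mm below the top face. The flap's free edge, beside the lip, swings down into the box
- flap (a joint): Flap angle in rad: 0 shut (level), up to 1.4 pushed down. A spring shuts it when let go: closing torque about 0.11 N m at 0 and 0.18 N m at 1 rad (1 to 2 N at the free edge, 4 to 6 N at 30 mm from the hinge). It carries the dictionary's weight without opening. The dictionary drops through freely from about 0.8 rad on, once nothing holds its rear edge
- dictionary: Palm-size pocket dictionary with a dark green cover, a loose block of 70 (its x) x 48 (its y) x 18 mm (z), 40 to 80 g, lying flat on the ledge with its long side roughly along the lip; origin at the centre of its underside
- eraser: White eraser, 20 x 44 x 13 mm, loose on the ledge, towards the lip's +x end; origin at the centre of its underside. Bystander
- marker: Yellow plastic shelf-marker block, 22 x 30 x 32 mm high, loose on the ledge, towards the lip's -x end; origin at the centre of its underside. Bystander
- phone: Black phone lying on the table, 75 x 155 x 8 mm; origin at the centre of its underside. Bystander
- hardback: Blue hardback book lying on the table, 210 x 145 x 28 mm; origin at the centre of its underside. Bystander
- pencil_cup: White cup of pencils on the table, 72 mm across, 95 mm high, pencils to 150 mm; origin at the centre of its underside. Bystander
- stapler: Black stapler on the table, 150 x 36 x 45 mm; origin at the centre of its underside. Bystander

How it is judged:
By the outcome, as a careful person would: the job done as asked, in the order asked, and still so for the second after the job is handed in, with the robot touching nothing.
It also fails if it takes over 48 s, if anything falls off the work surface, if the arm or the gripper's body presses on something with over 40 N, if the wrist force passes 120 N, or if a joint passes its speed limit or range.

## Working session

There is one attempt and no reset: what is moved stays moved. The work goes in short steps, Python scripts to look and compute and a tool call to move; the robot and the scene stay as the last step left them, time stands still between calls to the robot, and variables do not carry over. Pictures are saved under pics/ and viewed, at most 10 in all, crops included, and the job is handed in when it is done.

Besides the shell and the picture viewer there is one more tool, called after "Request:" as name(argument=value, ...) on one line, values as JSON. move_arm: Moves the arm, as the interface text tells. Its arguments: {"type":"object","properties":{"deltas":{"type":"array"},"hand":{"type":"number"},"force":{"type":"number"}},"required":["deltas"]}

```bash
mkdir -p pics; python3 - <<'E'
from rig import *
import cv2
for n in("scene","top"):
    cv2.imwrite(f"pics/{n}0.png",read_camera(n)[...,::-1]); c=get_calibration(n); print(n,c)
s=readout.get_state();print(s)
E
```

```text
scene {'K': array([[520.89601424,   0.        , 318.51264348],
       [  0.        , 520.89601424, 241.07627708],
       [  0.        ,   0.        ,   1.        ]]), 'eye': array([ 1.16734207, -0.51645038,  1.10016753]), 'rotation': array([0.63689855, 0.29845967, 0.8224574 ])}
top {'K': array([[457.18513949,   0.        , 314.67797905],
       [  0.        , 457.18513949, 236.47291842],
       [  0.        ,   0.        ,   1.        ]]), 'eye': array([ 0.40456387, -0.01427694,  1.31585235]), 'rotation': array([ 0.11708851, -0.09474046, -1.57566896])}
{'clock': 0.1, 'joints': array([-1.23614843,  0.41182626, -0.01267675,  1.59695317,  0.00558594,
        1.13428419, -0.08221322]), 'joint_velocities': array([-8.31469147e-04, -2.84201676e-03, -1.12980718e-03, -2.32904257e-03,
        1.93119254e-03,  1.11633340e-03,  6.24144867e-05]), 'tau': array([ 3.18351384e-03, -5.89090955e+01,  6.44259229e-01, -2.91709542e+01,
       -5.37157967e-02,  1.45708586e-02,  4.06847505e-05]), 'tool_pos': array([0.24489901, 0.57453304, 0.22189234]), 'ee_rot': array([-6.28526449e-01, -3.07788644e+00,  2.23578875e-03]), 'wrist_force': array([ 0.73905488, -0.60828653,  0.41436372]), 'torque': array([-0.01378283,  0.00748146,  0.05320676]), 'grasp_force': 0.0, 'gripper_width': 0.0875716786675497}
```

View pics/scene0.png

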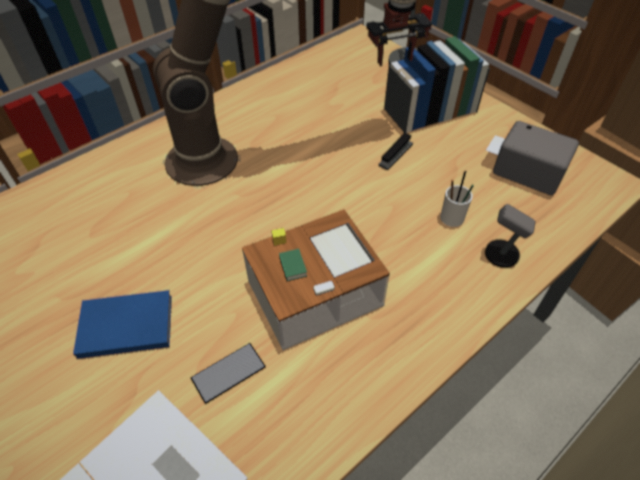

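View pics/top0.png

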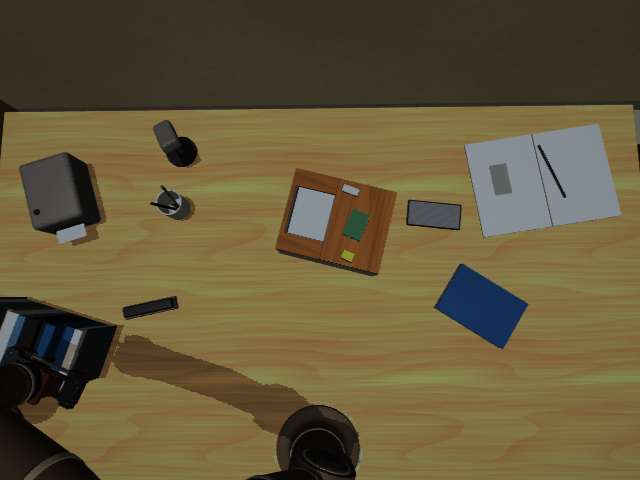

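```bash
cat > h.py <<'E'
from rig import *
import cv2, numpy as np
from scipy.spatial.transform import Rotation as R
def ray(n,p):
    c=get_calibration(n); u=np.linalg.inv(c["K"])@[p[0],p[1],1]
    return c["eye"],R.from_rotvec(c["rotation"]).apply(u*[1,-1,-1])
def plane(n,p,z):
    e,d=ray(n,p); return e+d*(z-e[2])/d[2]
def tri(ps):
    A=np.zeros((3,3));b=np.zeros(3)
    for n,p in ps:
        e,d=ray(n,p);d=d/np.linalg.norm(d);P=np.eye(3)-np.outer(d,d);A+=P;b+=P@e
    return np.linalg.solve(A,b)
ROI={"scene":(230,200,400,320),"top":(265,160,405,280)}
def masks(n,im):
    x0,y0,x1,y1=ROI[n]; hsv=cv2.cvtColor(im,cv2.COLOR_RGB2HSV); m0=np.zeros(im.shape[:2],np.uint8); m0[y0:y1,x0:x1]=255
    f=lambda a,b:cv2.inRange(hsv,np.array(a),np.array(b))&m0
    return dict(green=f((45,70,30),(90,255,255)),yellow=f((22,150,90),(34,255,255)),white=f((0,0,125),(179,50,255)))
def blobs(m,k=2):
    c=cv2.findContours(m,cv2.RETR_EXTERNAL,cv2.CHAIN_APPROX_NONE)[0]
    return sorted(c,key=cv2.contourArea,reverse=True)[:k]
E
python3 - <<'E'
from h import *
C={}
for n in("scene","top"):
    im=cv2.imread(f"pics/{n}0.png")[...,::-1].copy()
    for k,m in masks(n,im).items():
        for i,b in enumerate(blobs(m)):
            M=cv2.moments(b)
            if M["m00"]<20: continue
            c=(M["m10"]/M["m00"],M["m01"]/M["m00"]);C[n,k,i]=c
            q=cv2.boxPoints(cv2.minAreaRect(b))
            z={"green":.158,"yellow":.172,"white":[.14,.153][i]}[k]
            print(n,k,i,M["m00"],np.round(c,1),"cen",plane(n,c,z).round(4)[:2],[plane(n,p,z)[:2].round(3).tolist() for p in q])
            if k=="white" and i==0: 
                a=cv2.approxPolyDP(b,8,True)[:,0]; print("  poly",a.tolist(),[plane(n,p,z)[:2].round(4).tolist() for p in a])
for k,i in(("green",0),("yellow",0),("white",0),("white",1)):
    if ("scene",k,i) in C and ("top",k,i) in C: print(k,i,tri([(n,C[n,k,i]) for n in("scene","top")]).round(4))
E
```

```text
scene green 0 429.0 [291.9 262.7] cen [ 0.5917 -0.1068] [[0.552, -0.114], [0.568, -0.068], [0.629, -0.098], [0.613, -0.142]]
scene yellow 0 138.0 [278.8 235.9] cen [ 0.5198 -0.0871] [[0.496, -0.091], [0.51, -0.063], [0.545, -0.083], [0.531, -0.111]]
scene white 0 1720.0 [340.  250.1] cen [0.626  0.0092] [[0.551, -0.021], [0.554, 0.085], [0.696, 0.041], [0.689, -0.057]]
  poly [[346, 225], [311, 237], [334, 276], [370, 261]] [[0.578, 0.0725], [0.551, -0.0163], [0.672, -0.0509], [0.6949, 0.0398]]
scene white 1 151.0 [323.5 287. ] cen [ 0.6855 -0.0941] [[0.667, -0.11], [0.683, -0.068], [0.704, -0.079], [0.688, -0.12]]
top green 0 468.5 [355.8 224.7] cen [ 0.5911 -0.1038] [[0.568, -0.068], [0.634, -0.097], [0.614, -0.14], [0.549, -0.11]]
top yellow 0 85.0 [347.4 255.2] cen [ 0.5115 -0.0803] [[0.508, -0.062], [0.527, -0.072], [0.514, -0.098], [0.495, -0.088]]
top white 0 1611.5 [310.7 213.6] cen [0.6245 0.0119] [[0.577, 0.072], [0.697, 0.043], [0.673, -0.049], [0.553, -0.018]]
  poly [[300, 187], [288, 232], [322, 240], [333, 195]] [[0.6959, 0.0398], [0.5764, 0.0713], [0.5546, -0.017], [0.6735, -0.0469]]
top white 1 90.0 [350.3 189.4] cen [ 0.6851 -0.0916] [[0.684, -0.069], [0.701, -0.075], [0.686, -0.114], [0.669, -0.108]]
green 0 [ 0.5909 -0.1049  0.1556]
yellow 0 [ 0.5122 -0.0814  0.1607]
white 0 [0.6246 0.0114 0.137 ]
white 1 [ 0.685  -0.0925  0.1511]
```

Request:
move_arm(deltas=[[[0,0,-0.04],0],[[0,0,-0.08],0],[[0,-0.03,-0.1],0],[[0,-0.07,-0.1],0],[[0,-0.11,-0.1],0],[[0,-0.15,-0.1],0],[[0,-0.19,-0.1],0],[[0,-0.22,-0.1],0],[[0,-0.25,-0.1],0],[[0,-0.25,-0.1],0]])

```text
clock: 0.93
tool_pos: [0.1455, 0.3407, 0.3227]
ee_rot: [0.628, 3.078, -0.001]
wrist_force: [-0.1, -0.6, 0.1]
gripper_width: 0.0878
grasp_force: 0.0
```

```bash
cat > st.py <<'E'
from h import *
s=readout.get_state(); r=R.from_rotvec(s["ee_rot"]).as_matrix(); np.set_printoptions(suppress=True,precision=4)
L=np.array([.6115,-.039]);c,w=np.cos(np.radians(-15)),np.sin(np.radians(-15));Q=np.array([[c,w],[-w,c]])
p=s["tool_pos"]
print("t",s["clock"],"j",s["joints"],"p",p,"lip",Q@(p[:2]-L),"w",s["gripper_width"],"F",s["wrist_force"])
print("tool x,y,z in lip frame:",*[np.r_[Q@r[:2,i],r[2,i]] for i in range(3)])
E
python3 st.py
```

```text
t 0.9333 j [-1.241  -0.1193 -0.0509  1.9861 -0.0062  1.2754 -0.1218] p [0.1455 0.3407 0.3227] lip [-0.5484  0.2462] w 0.08777579989847255 F [-0.1447 -0.6371  0.1214]
tool x,y,z in lip frame: [-0.9901  0.1405 -0.0002] [ 0.1405  0.9901 -0.0007] [ 0.0001 -0.0008 -1.    ]
```

Request:
move_arm(deltas=[[[-0.031,-0.006,0],0.1],[[-0.062,-0.012,0],0.2],[[-0.093,-0.019,0],0.3],[[-0.124,-0.025,0],0.4],[[-0.155,-0.031,0],0.5],[[-0.186,-0.037,0],0.6],[[-0.217,-0.043,0],0.7],[[-0.248,-0.05,0],0.8],[[-0.28,-0.056,0],0.9],[[-0.28,-0.056,0],0.9]])

```text
clock: 1.77
tool_pos: [0.387, 0.1799, 0.3226]
ee_rot: [1.919, 2.484, -0.0]
wrist_force: [-0.4, -0.7, -0.5]
gripper_width: 0.0877
grasp_force: 0.0
```

```bash
python3 st.py; python3 - <<'E'
from h import *
for p in((0,190),(100,155),(370,20)): print(plane("scene",p,0))
for p in((50,350),(110,340),(10,300)): print(plane("top",p,.2))
E
```

```text
t 1.7667 j [-0.8849 -0.0354  0.3274  1.9081  0.0144  1.2662 -0.3067] p [0.387  0.1799 0.3226] lip [-0.2735  0.1533] w 0.0876864620877673 F [-0.4174 -0.712  -0.4699]
tool x,y,z in lip frame: [-0.4944  0.8693 -0.002 ] [0.8693 0.4944 0.0015] [ 0.0023 -0.001  -1.    ]
[-0.28506206 -0.52352604  0.        ]
[-0.2329347 -0.2285939  0.       ]
[-0.26981562  0.99659558  0.        ]
[0.28600884 0.63898119 0.2       ]
[0.30878565 0.49512316 0.2       ]
[0.40571189 0.7460301  0.2       ]
```

Request:
move_arm(deltas=[[[-0.033,0.005,0],0.1],[[-0.066,0.005,0],0.2],[[-0.1,0.005,0],0.3],[[-0.133,0,0],0.4],[[-0.166,0,0],0.5],[[-0.2,-0.01,0],0.6],[[-0.233,-0.02,0],0.7],[[-0.266,-0.03,0],0.8],[[-0.3,-0.044,0],0.9],[[-0.3,-0.044,0],0.9]])

```text
clock: 2.6
tool_pos: [0.4185, -0.1237, 0.323]
ee_rot: [2.81, 1.401, -0.0]
wrist_force: [-0.5, -0.4, 0.6]
gripper_width: 0.0875
grasp_force: 0.0
```

```bash
cat >> st.py <<'E'
print("world tool x,y:",r[:,0],r[:,1])
import sys
if len(sys.argv)>1:
    g=np.array(eval(sys.argv[1])); print("delta tool to target:",r.T@(g-p))
E
python3 st.py "[.12,-.42,.322]"
```

```text
t 2.6 j [-0.5249 -0.0433  0.6904  1.9061  0.0306  1.268  -0.4895] p [ 0.4185 -0.1237  0.323 ] lip [-0.1645 -0.1317] w 0.0875442403059528 F [-0.5015 -0.3717  0.6123]
tool x,y,z in lip frame: [ 0.3742  0.9273 -0.0011] [ 0.9273 -0.3742  0.0016] [ 0.0011 -0.0016 -1.    ]
world tool x,y: [ 0.6015  0.7989 -0.0011] [ 0.7989 -0.6015  0.0016]
delta tool to target: [-0.4163 -0.0603  0.0013]
```

Request:
move_arm(deltas=[[[-0.04,0.01,0],0.1],[[-0.08,0.015,0],0.2],[[-0.12,0.015,0],0.3],[[-0.16,0.015,0],0.4],[[-0.2,0.01,0],0.5],[[-0.24,0,0],0.6],[[-0.28,-0.01,0],0.7],[[-0.32,-0.02,0],0.8],[[-0.36,-0.04,0],0.9],[[-0.4,-0.06,0],0.9]])

```text
clock: 3.43
tool_pos: [0.139, -0.4025, 0.3227]
ee_rot: [3.141, 0.053, -0.001]
wrist_force: [-0.3, -1.1, 0.3]
gripper_width: 0.0881
grasp_force: 0.0
```

```bash
python3 st.py "[-.12,-.44,.322]"
```

```text
t 3.4333 j [-0.1039 -0.1995  1.1023  1.939   0.1854  1.2978 -0.5974] p [ 0.139  -0.4025  0.3227] lip [-0.3623 -0.4734] w 0.08808706538483399 F [-0.2586 -1.1247  0.3036]
tool x,y,z in lip frame: [ 0.9567  0.2911 -0.0004] [ 0.2911 -0.9567  0.0006] [-0.0002 -0.0007 -1.    ]
world tool x,y: [ 0.9994  0.0336 -0.0004] [ 0.0336 -0.9994  0.0006]
delta tool to target: [-0.2601  0.0288  0.0008]
```

Request:
move_arm(deltas=[[[-0.04,0.01,0],0.08],[[-0.08,0.02,0],0.16],[[-0.12,0.03,0],0.24],[[-0.16,0.03,0],0.32],[[-0.2,0.03,0],0.4],[[-0.24,0.03,0],0.48],[[-0.26,0.03,0],0.56],[[-0.26,0.03,0],0.56]])

```text
clock: 4.1
tool_pos: [-0.1231, -0.4416, 0.3227]
ee_rot: [3.031, -0.826, 0.001]
wrist_force: [0.0, -0.1, 0.1]
gripper_width: 0.0878
grasp_force: 0.0
```

```bash
python3 st.py
```

```text
t 4.1 j [ 0.1878 -0.2416  1.3924  1.8813  0.2456  1.3111 -0.5923] p [-0.1231 -0.4416  0.3227] lip [-0.6053 -0.579 ] w 0.08779559205598386 F [ 0.0195 -0.0865  0.0677]
tool x,y,z in lip frame: [ 0.9636 -0.2672  0.0007] [-0.2672 -0.9636  0.0003] [ 0.0006 -0.0005 -1.    ]
world tool x,y: [ 0.8616 -0.5075  0.0007] [-0.5075 -0.8616  0.0003]
```

Request:
move_arm(deltas=[[[0,0,-0.04],0],[[0,0,-0.08],0],[[0,0,-0.12],0],[[0,0,-0.16],0],[[0,0,-0.2],0],[[0,0,-0.24],0],[[0,0,-0.28],0],[[0,0,-0.32],0],[[0,0,-0.36],0],[[0,0,-0.4],0]])

```text
clock: 4.93
tool_pos: [-0.1134, -0.434, 0.5973]
ee_rot: [2.992, -0.794, -0.01]
wrist_force: [1.2, 0.5, -0.2]
gripper_width: 0.088
grasp_force: 0.0
```

```bash
python3 st.py
```

```text
t 4.9333 j [ 0.835  -0.0693  0.8168  1.3018  0.0677  1.8427 -0.4185] p [-0.1134 -0.434   0.5973] lip [-0.598  -0.5692] w 0.08795883310933766 F [ 1.1942  0.516  -0.1994]
tool x,y,z in lip frame: [ 0.9671 -0.2543  0.0053] [-0.2543 -0.966   0.046 ] [-0.0066 -0.0458 -0.9989]
world tool x,y: [ 0.8683 -0.496   0.0053] [-0.4957 -0.8673  0.046 ]
```

Request:
move_arm(deltas=[[[0,0,-0.04],0],[[0,0,-0.08],0],[[0,0,-0.12],0],[[0,0,-0.16],0],[[0,0,-0.2],0],[[0,0,-0.24],0]])

```text
clock: 5.43
tool_pos: [-0.1135, -0.4305, 0.6196]
ee_rot: [2.955, -0.788, -0.012]
wrist_force: [0.4, 0.1, -0.1]
gripper_width: 0.088
grasp_force: 0.0
```

```bash
python3 st.py
```

```text
t 5.4333 j [ 1.6744 -0.0217  0.0296  1.2312  0.0198  1.8507 -0.3817] p [-0.1135 -0.4305  0.6196] lip [-0.599  -0.5658] w 0.08803877241723491 F [ 0.3535  0.1048 -0.1011]
tool x,y,z in lip frame: [ 0.9666 -0.2559  0.0137] [-0.2561 -0.9631  0.0822] [-0.0078 -0.083  -0.9965]
world tool x,y: [ 0.8674 -0.4973  0.0137] [-0.4967 -0.864   0.0822]
```

Request:
move_arm(deltas=[[[0,0,0.04],0],[[0,0,0.08],0],[[0,0,0.12],0],[[0,0,0.12],0]])

```text
clock: 5.77
tool_pos: [-0.1175, -0.4362, 0.491]
ee_rot: [2.969, -0.795, -0.016]
wrist_force: [-0.5, -0.6, -1.3]
gripper_width: 0.0876
grasp_force: 0.0
```

```bash
python3 st.py
```

```text
t 5.7667 j [ 1.6801 -0.0519  0.03    1.5511  0.02    1.5762 -0.3831] p [-0.1175 -0.4362  0.491 ] lip [-0.6014 -0.5724] w 0.08760694845014048 F [-0.4555 -0.5696 -1.2833]
tool x,y,z in lip frame: [ 0.9661 -0.2581  0.0076] [-0.258  -0.9637  0.0682] [-0.0103 -0.0679 -0.9976]
world tool x,y: [ 0.8664 -0.4994  0.0076] [-0.4987 -0.8641  0.0682]
```

Request:
move_arm(deltas=[[[0,0.01,-0.04],0],[[0,0.02,-0.08],0],[[0,0.03,-0.12],0],[[0,0.04,-0.16],0]])

```text
clock: 6.1
tool_pos: [-0.133, -0.463, 0.6367]
ee_rot: [2.919, -0.784, -0.01]
wrist_force: [0.1, 0.2, 1.5]
gripper_width: 0.0878
grasp_force: 0.0
```

Request:
move_arm(deltas=[[[0,0.01,-0.04],0],[[0,0.02,-0.08],0]])

```text
clock: 6.27
tool_pos: [-0.1374, -0.4673, 0.6495]
ee_rot: [2.895, -0.776, -0.008]
wrist_force: [-0.7, 0.2, 0.0]
gripper_width: 0.0875
grasp_force: 0.0
```

Request:
move_arm(deltas=[[[0,0.01,-0.04],0],[[0,0.02,-0.08],0]])

```text
clock: 6.43
tool_pos: [-0.1426, -0.4746, 0.6715]
ee_rot: [2.851, -0.759, -0.004]
wrist_force: [-0.9, 0.1, 1.2]
gripper_width: 0.0879
grasp_force: 0.0
```

Request:
move_arm(deltas=[[[0,0.01,-0.04],0],[[0,0.02,-0.08],0]])

```text
clock: 6.6
tool_pos: [-0.1481, -0.4787, 0.6933]
ee_rot: [2.807, -0.746, -0.001]
wrist_force: [0.7, -0.0, 0.5]
gripper_width: 0.0879
grasp_force: 0.0
```

```bash
python3 st.py
```

```text
t 6.6 j [ 1.1372  0.0108  0.6514  1.0427  0.0043  1.8534 -0.3011] p [-0.1481 -0.4787  0.6933] lip [-0.6199 -0.6213] w 0.08789225310756939 F [ 0.7212 -0.0014  0.4927]
tool x,y,z in lip frame: [ 0.9669 -0.2479  0.0598] [-0.255  -0.9399  0.2272] [-0.0002 -0.2349 -0.972 ]
world tool x,y: [ 0.8698 -0.4897  0.0598] [-0.4896 -0.8418  0.2272]
```

Request:
move_arm(deltas=[[[0,0.01,-0.04],0],[[0,0.02,-0.08],0]])

```text
clock: 6.77
tool_pos: [-0.1537, -0.4793, 0.715]
ee_rot: [2.763, -0.736, 0.001]
wrist_force: [-0.2, 0.8, -0.1]
gripper_width: 0.0879
grasp_force: 0.0
```

Request:
move_arm(deltas=[[[0,0.01,-0.04],0],[[0,0.02,-0.08],0]])

```text
clock: 6.93
tool_pos: [-0.1581, -0.4769, 0.7377]
ee_rot: [2.717, -0.725, 0.003]
wrist_force: [0.9, 0.6, 0.1]
gripper_width: 0.0879
grasp_force: 0.0
```

Request:
move_arm(deltas=[[[0,0.01,-0.04],0],[[0,0.02,-0.08],0]])

```text
clock: 7.1
tool_pos: [-0.1615, -0.4711, 0.7608]
ee_rot: [2.672, -0.713, 0.005]
wrist_force: [0.4, 0.9, 0.1]
gripper_width: 0.088
grasp_force: 0.0
```

Request:
move_arm(deltas=[[[0,0.01,-0.04],0],[[0,0.02,-0.08],0]])

```text
clock: 7.27
tool_pos: [-0.1638, -0.4621, 0.7839]
ee_rot: [2.626, -0.701, 0.005]
wrist_force: [0.6, 0.7, 0.5]
gripper_width: 0.0878
grasp_force: 0.0
```

```bash
python3 st.py
```

```text
t 7.2667 j [ 1.8748 -0.0042 -0.0654  0.8688  0.0053  1.8534 -0.2804] p [-0.1638 -0.4621  0.7839] lip [-0.6394 -0.6094] w 0.08783537005334774 F [0.577  0.6548 0.496 ]
tool x,y,z in lip frame: [ 0.9662 -0.2332  0.1096] [-0.2577 -0.8813  0.3962] [ 0.0042 -0.411  -0.9116]
world tool x,y: [ 0.8729 -0.4754  0.1096] [-0.477  -0.7846  0.3962]
```

```bash
python3 st.py "[.1,-.46,.6]"
```

```text
t 7.2667 j [ 1.8748 -0.0042 -0.0654  0.8688  0.0053  1.8534 -0.2804] p [-0.1638 -0.4621  0.7839] lip [-0.6394 -0.6094] w 0.08783537005334774 F [0.577  0.6548 0.496 ]
tool x,y,z in lip frame: [ 0.9662 -0.2332  0.1096] [-0.2577 -0.8813  0.3962] [ 0.0042 -0.411  -0.9116]
world tool x,y: [ 0.8729 -0.4754  0.1096] [-0.477  -0.7846  0.3962]
delta tool to target: [ 0.2091 -0.2004  0.1398]
```

Request:
move_arm(deltas=[[[0.021,-0.02,0.014],-0.05],[[0.042,-0.04,0.028],-0.1],[[0.063,-0.06,0.042],-0.15],[[0.084,-0.08,0.056],-0.2],[[0.105,-0.1,0.07],-0.26],[[0.126,-0.12,0.084],-0.26],[[0.147,-0.14,0.098],-0.26],[[0.168,-0.16,0.112],-0.26],[[0.189,-0.18,0.126],-0.26],[[0.209,-0.2,0.14],-0.26]])

```text
clock: 8.1
tool_pos: [0.1013, -0.4594, 0.5977]
ee_rot: [2.702, -0.356, -0.069]
wrist_force: [-0.1, -1.5, 0.3]
gripper_width: 0.0878
grasp_force: 0.0
```

```bash
python3 st.py "[.36,-.36,.45]"
```

```text
t 8.1 j [ 1.6515 -0.1649 -0.4827  1.4618  0.1758  1.4923 -0.6556] p [ 0.1013 -0.4594  0.5977] lip [-0.384  -0.5382] w 0.08775265691784129 F [-0.0895 -1.4718  0.322 ]
tool x,y,z in lip frame: [1.     0.0006 0.0047] [-0.0013 -0.9139  0.4059] [ 0.0045 -0.4059 -0.9139]
world tool x,y: [ 0.9661 -0.2582  0.0047] [-0.2378 -0.8824  0.4059]
delta tool to target: [ 0.2236 -0.2092  0.0698]
```

Request:
move_arm(deltas=[[[0.025,-0.023,0.008],0],[[0.05,-0.046,0.016],0],[[0.075,-0.07,0.023],0],[[0.1,-0.093,0.031],0],[[0.125,-0.116,0.039],0],[[0.15,-0.14,0.047],0],[[0.175,-0.163,0.054],0],[[0.2,-0.186,0.062],0],[[0.224,-0.209,0.07],0],[[0.224,-0.209,0.07],0]])

```text
clock: 8.93
tool_pos: [0.3626, -0.3579, 0.4471]
ee_rot: [2.709, -0.35, -0.069]
wrist_force: [-0.5, 0.1, 0.0]
gripper_width: 0.0877
grasp_force: 0.0
```

```bash
python3 st.py "[.57,-.19,.3]"
```

```text
t 8.9333 j [ 1.3695  0.0817 -1.021   1.6134  0.4829  1.4547 -1.5255] p [ 0.3626 -0.3579  0.4471] lip [-0.1579 -0.3725] w 0.08769203197474759 F [-0.454   0.0942  0.0271]
tool x,y,z in lip frame: [1.     0.0058 0.003 ] [ 0.0041 -0.9163  0.4004] [ 0.0051 -0.4004 -0.9163]
world tool x,y: [ 0.9674 -0.2532  0.003 ] [-0.2332 -0.8862  0.4004]
delta tool to target: [ 0.1577 -0.2561  0.0492]
```

Request:
move_arm(deltas=[[[0.02,-0.03,0.006],0],[[0.04,-0.06,0.012],0],[[0.06,-0.09,0.018],0],[[0.08,-0.12,0.024],0],[[0.1,-0.15,0.03],0],[[0.12,-0.18,0.036],0],[[0.14,-0.21,0.042],0],[[0.158,-0.24,0.048],0],[[0.158,-0.256,0.049],0],[[0.158,-0.256,0.049],0]], hand=0)

```text
clock: 9.77
tool_pos: [0.5682, -0.1921, 0.2997]
ee_rot: [2.707, -0.352, -0.074]
wrist_force: [-0.9, 0.9, 0.0]
gripper_width: 0.0246
grasp_force: 0.0
```

```bash
python3 st.py "[.57,-.19,.2]"; python3 -c "
from h import *
cv2.imwrite('pics/s1.png',cv2.resize(read_camera('scene')[180:360,200:440,::-1],None,fx=3,fy=3))"
```

```text
t 9.7667 j [ 0.689   0.5333 -1.0123  1.5329  0.7912  1.5841 -2.2379] p [ 0.5682 -0.1921  0.2997] lip [-0.0022 -0.1591] w 0.024647127406708692 F [-0.9156  0.8734  0.0423]
tool x,y,z in lip frame: [1.     0.0034 0.0002] [ 0.003  -0.9155  0.4023] [ 0.0016 -0.4023 -0.9155]
world tool x,y: [ 0.9668 -0.2556  0.0002] [-0.234  -0.8851  0.4023]
delta tool to target: [ 0.0012 -0.0424  0.0903]
```

View pics/s1.png

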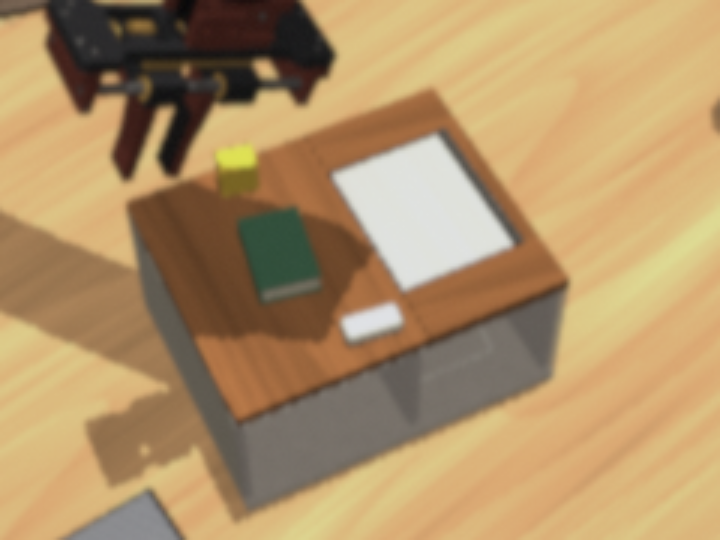

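Request:
move_arm(deltas=[[[0.004,-0.025,0.03],0],[[0.008,-0.04,0.06],0],[[0.008,-0.06,0.09],0],[[0.008,-0.072,0.11],0],[[0.008,-0.076,0.119],0],[[0.008,-0.076,0.119],0]])

```text
clock: 10.32
tool_pos: [0.5799, -0.1793, 0.1611]
ee_rot: [2.702, -0.36, -0.074]
wrist_force: [-1.2, -0.0, -0.8]
gripper_width: 0.0006
grasp_force: 0.0
```

```bash
python3 st.py
```

```text
t 10.3167 j [ 0.613   0.6806 -0.9415  1.6653  0.9052  1.4176 -2.4292] p [ 0.5799 -0.1793  0.1611] lip [ 0.0058 -0.1437] w 0.000552425926183081 F [-1.1937 -0.0095 -0.808 ]
tool x,y,z in lip frame: [ 1.     -0.003   0.0019] [-0.0035 -0.9138  0.4062] [ 0.0005 -0.4062 -0.9138]
world tool x,y: [ 0.9651 -0.2618  0.0019] [-0.2399 -0.8817  0.4062]
```

Request:
move_arm(deltas=[[[0,-0.005,0.011],0],[[0,-0.014,0.007],0],[[0,-0.023,0.003],0],[[0,-0.032,-0.001],0],[[0,-0.041,-0.005],0],[[0,-0.048,-0.008],0],[[0,-0.054,-0.011],0],[[0,-0.058,-0.0125],0],[[0,-0.06,-0.0134],0],[[0,-0.06,-0.0134],0]])

```text
clock: 11.15
tool_pos: [0.5967, -0.1186, 0.1497]
ee_rot: [2.703, -0.357, -0.07]
wrist_force: [-0.2, 0.4, 0.0]
gripper_width: 0.0007
grasp_force: 0.2
```

```bash
python3 st.py; cat > look.py <<'E'
from h import *
import sys
L=np.array([.6115,-.039]);c,w=np.cos(np.radians(-15)),np.sin(np.radians(-15));Q=np.array([[c,w],[-w,c]])
for n in("scene","top"):
    im=read_camera(n)
    cv2.imwrite(f'pics/{n}_{sys.argv[1]}.png',cv2.resize(im[180:360,200:440,::-1] if n=="scene" else im[150:290,240:420,::-1],None,fx=3,fy=3))
    for k,m in masks(n,im).items():
        for i,b in enumerate(blobs(m,3)):
            if cv2.contourArea(b)<40: continue
            z={"green":.158,"yellow":.172,"white":[.14,.153,.153][i]}[k]
            q=cv2.boxPoints(cv2.minAreaRect(b)); print(n,k,cv2.contourArea(b),[(1000*Q@(plane(n,p,z)[:2]-L)).round().tolist() for p in q])
E
python3 look.py a
```

```text
t 11.15 j [ 0.501   0.7179 -0.9378  1.6361  0.9007  1.4464 -2.5187] p [ 0.5967 -0.1186  0.1497] lip [ 0.0063 -0.0807] w 0.0007065422198731127 F [-0.2075  0.3778  0.0191]
tool x,y,z in lip frame: [ 1.     -0.0002  0.0042] [-0.0019 -0.9143  0.4051] [ 0.0038 -0.4051 -0.9142]
world tool x,y: [ 0.9659 -0.259   0.0042] [-0.2385 -0.8826  0.4051]
scene green 152.0 [[1.0, -71.0], [-15.0, -24.0], [21.0, -20.0], [37.0, -66.0]]
scene white 1147.0 [[-41.0, -0.0], [-68.0, 102.0], [60.0, 100.0], [82.0, 4.0]]
scene white 152.0 [[72.0, -54.0], [77.0, -9.0], [100.0, -15.0], [95.0, -58.0]]
top white 354.0 [[-63.0, 99.0], [-6.0, 100.0], [-5.0, 12.0], [-63.0, 12.0]]
top white 61.0 [[79.0, -11.0], [96.0, -13.0], [91.0, -53.0], [73.0, -51.0]]
```

View pics/scene_a.png

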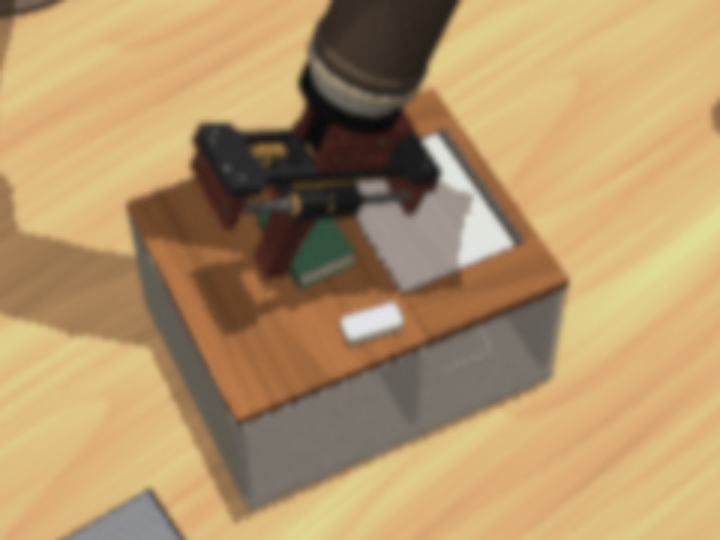

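```bash
python3 - <<'E'
from h import *
L=np.array([.6115,-.039]);c,w=np.cos(np.radians(-15)),np.sin(np.radians(-15));Q=np.array([[c,w],[-w,c]])
for p in((352,256),(300,277),(318,218),(262,210)):
    print(Q@(plane("scene",(200+p[0]/3,180+p[1]/3),.158)[:2]-L))
E
```

```text
[ 0.0301523  -0.02227592]
[ 0.03064647 -0.06528532]
[-0.01370734 -0.02997451]
[-0.03961816 -0.06528588]
```

Request:
move_arm(deltas=[[[0,-0.003,-0.0013],0],[[0,-0.0055,-0.0024],0],[[0,-0.0055,-0.0024],0],[[0,0.003,-0.003],0],[[0,0.02,-0.03],0],[[0,0.032,-0.064],0],[[0,0.045,-0.096],0],[[0,0.045,-0.096],0]])

```text
clock: 11.92
tool_pos: [0.5976, -0.1204, 0.2627]
ee_rot: [2.704, -0.361, -0.058]
wrist_force: [0.4, 1.6, 0.9]
gripper_width: 0.0005
grasp_force: 0.0
```

Request:
move_arm(deltas=[[[0,0,0],0],[[0,0,0],0],[[0,0,0],0],[[0,0,0],0],[[0,0,0],0]], hand=100)

```text
clock: 12.33
tool_pos: [0.5951, -0.1215, 0.2545]
ee_rot: [2.703, -0.358, -0.073]
wrist_force: [0.1, -0.1, 0.2]
gripper_width: 0.0304
grasp_force: 0.0
```

```bash
python3 st.py;python3 look.py b
```

```text
t 12.3333 j [ 0.5321  0.6136 -0.9865  1.5301  0.8174  1.5843 -2.3962] p [ 0.5951 -0.1215  0.2545] lip [ 0.0055 -0.0839] w 0.030394124819992905 F [ 0.0654 -0.1378  0.2196]
tool x,y,z in lip frame: [ 1.     -0.0008  0.0022] [-0.0017 -0.9141  0.4055] [ 0.0017 -0.4055 -0.9141]
world tool x,y: [ 0.9657 -0.2596  0.0022] [-0.2382 -0.8825  0.4055]
scene green 428.0 [[-36.0, -66.0], [-49.0, -17.0], [20.0, -14.0], [32.0, -62.0]]
scene white 1717.0 [[-64.0, 3.0], [-86.0, 109.0], [61.0, 100.0], [77.0, 2.0]]
scene white 153.0 [[72.0, -54.0], [76.0, -9.0], [99.0, -14.0], [96.0, -58.0]]
top white 388.0 [[-63.0, 99.0], [0.0, 101.0], [1.0, 23.0], [-63.0, 22.0]]
```

View pics/scene_b.png

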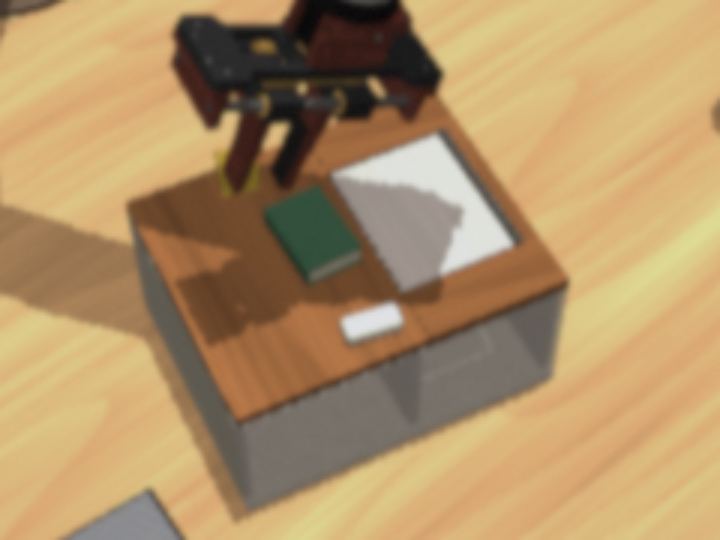

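```bash
python3 - <<'E'
from h import *
L=np.array([.6115,-.039]);c,w=np.cos(np.radians(-15)),np.sin(np.radians(-15));Q=np.array([[c,w],[-w,c]])
im=read_camera("scene");b=blobs(masks("scene",im)["green"],1)[0]
M=cv2.moments(b);f=lambda p:(1000*Q@(plane("scene",p,.158)[:2]-L)).round(1).tolist()
print(f((M["m10"]/M["m00"],M["m01"]/M["m00"])),[f(p) for p in cv2.approxPolyDP(b,3,True)[:,0]])
print([f((200+a/3,180+d/3)) for a,d in((360,251),(310,276),(265,208),(318,187))])
E
```

```text
[-7.1, -40.8] [[-40.5, -20.1], [-35.3, -63.0], [24.8, -62.6], [19.9, -15.6]]
[[28.6, -14.9], [33.1, -58.2], [-40.4, -62.4], [-41.3, -17.1]]
```

Request:
move_arm(deltas=[[[-0.004,-0.02,0],0],[[-0.0105,-0.0475,-0.02],0],[[-0.0105,-0.055,0],0],[[-0.0105,-0.065,0.02],0],[[-0.0105,-0.075,0.04],0],[[-0.0105,-0.08,0.0516],0],[[-0.0105,-0.08,0.0516],0],[[-0.0105,-0.08,0.0516],0]], hand=100)

```text
clock: 13.15
tool_pos: [0.5991, -0.0682, 0.1759]
ee_rot: [2.703, -0.358, -0.072]
wrist_force: [-0.2, -0.4, 0.8]
gripper_width: 0.0878
grasp_force: 0.0
```

```bash
python3 st.py;python3 look.py c
```

```text
t 13.15 j [ 0.4267  0.7027 -0.9558  1.5955  0.8592  1.5098 -2.5571] p [ 0.5991 -0.0682  0.1759] lip [-0.0044 -0.0314] w 0.08779384102182758 F [-0.2453 -0.424   0.8296]
tool x,y,z in lip frame: [ 1.     -0.0008  0.0029] [-0.0019 -0.9142  0.4054] [ 0.0023 -0.4054 -0.9142]
world tool x,y: [ 0.9657 -0.2596  0.0029] [-0.2384 -0.8825  0.4054]
scene green 391.5 [[-33.0, -65.0], [-45.0, -17.0], [21.0, -15.0], [31.0, -62.0]]
scene yellow 137.5 [[-98.0, -79.0], [-93.0, -52.0], [-53.0, -62.0], [-58.0, -89.0]]
scene white 1320.5 [[-61.0, 3.0], [-83.0, 106.0], [61.0, 98.0], [77.0, 2.0]]
scene white 152.0 [[72.0, -54.0], [77.0, -9.0], [100.0, -15.0], [95.0, -58.0]]
top white 93.0 [[80.0, -10.0], [99.0, -12.0], [96.0, -53.0], [77.0, -52.0]]
```

View pics/scene_c.png

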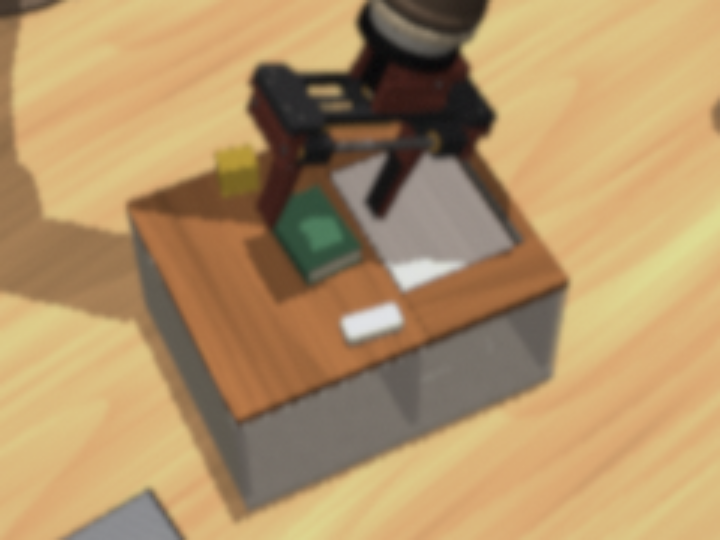

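Request:
move_arm(deltas=[[[0,-0.004,0.009],0],[[0,-0.008,0.018],0],[[0,-0.012,0.027],0],[[0,-0.012,0.027],0]])

```text
clock: 13.58
tool_pos: [0.5986, -0.0685, 0.1444]
ee_rot: [2.702, -0.358, -0.073]
wrist_force: [1.5, -0.6, 1.8]
gripper_width: 0.0881
grasp_force: 0.6
```

```bash
python3 st.py
```

```text
t 13.5833 j [ 0.4176  0.7359 -0.9385  1.6233  0.8854  1.4699 -2.5906] p [ 0.5986 -0.0685  0.1444] lip [-0.0048 -0.0318] w 0.08813176480184896 F [ 1.4868 -0.6189  1.8051]
tool x,y,z in lip frame: [ 1.     -0.0008  0.0021] [-0.0016 -0.9139  0.4059] [ 0.0015 -0.4059 -0.9139]
world tool x,y: [ 0.9657 -0.2596  0.0021] [-0.2381 -0.8824  0.4059]
```

Request:
move_arm(deltas=[[[0,-0.003,0.006],0],[[0,-0.005,0.012],0],[[0,-0.0075,0.017],0],[[0,-0.0075,0.017],0]])

```text
clock: 13.92
tool_pos: [0.599, -0.0683, 0.1266]
ee_rot: [2.703, -0.358, -0.072]
wrist_force: [-0.2, -0.7, 1.3]
gripper_width: 0.0881
grasp_force: 0.7
```

```bash
python3 st.py; python3 look.py d
```

```text
t 13.9167 j [ 0.4116  0.7558 -0.9284  1.6366  0.902   1.4477 -2.6101] p [ 0.599  -0.0683  0.1266] lip [-0.0045 -0.0316] w 0.0881131702314775 F [-0.155  -0.6939  1.3415]
tool x,y,z in lip frame: [ 1.     -0.0008  0.0028] [-0.0019 -0.914   0.4056] [ 0.0023 -0.4056 -0.914 ]
world tool x,y: [ 0.9657 -0.2596  0.0028] [-0.2384 -0.8824  0.4056]
scene green 265.5 [[-18.0, -65.0], [-31.0, -16.0], [20.0, -14.0], [32.0, -62.0]]
scene yellow 130.5 [[-98.0, -79.0], [-93.0, -53.0], [-53.0, -64.0], [-58.0, -89.0]]
scene white 745.0 [[-7.0, 9.0], [-12.0, 110.0], [60.0, 98.0], [64.0, 0.0]]
scene white 151.0 [[72.0, -54.0], [77.0, -9.0], [99.0, -15.0], [95.0, -58.0]]
scene white 73.0 [[-29.0, -0.0], [-16.0, 25.0], [13.0, 11.0], [1.0, -14.0]]
top white 93.0 [[80.0, -10.0], [99.0, -12.0], [96.0, -53.0], [77.0, -52.0]]
```

View pics/scene_d.png

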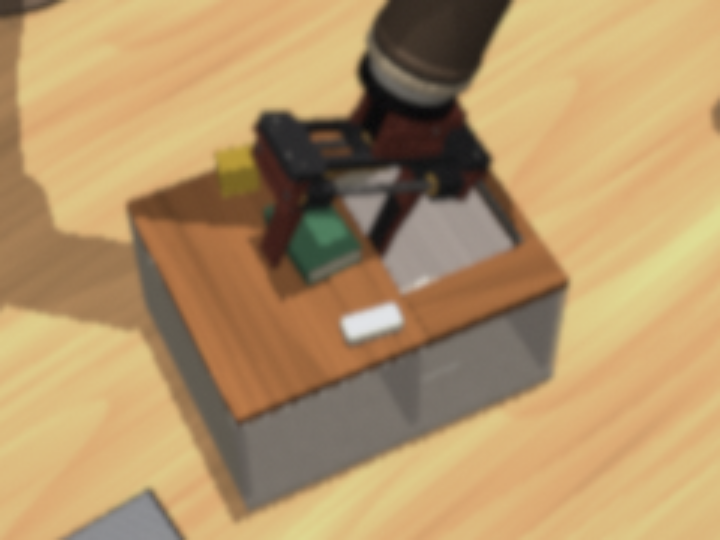

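Request:
move_arm(deltas=[[[0,-0.0055,-0.0024],0],[[0,-0.011,-0.0049],0],[[0,-0.0165,-0.0073],0],[[0,-0.022,-0.0098],0],[[0,-0.0275,-0.0122],0],[[0,-0.032,-0.0142],0],[[0,-0.032,-0.0142],0]])

```text
clock: 14.6
tool_pos: [0.6088, -0.0328, 0.128]
ee_rot: [2.704, -0.356, -0.069]
wrist_force: [-0.7, 0.1, 2.5]
gripper_width: 0.0878
grasp_force: 1.3
```

```bash
python3 st.py; python3 look.py e
```

```text
t 14.6 j [ 0.3482  0.7748 -0.9282  1.5981  0.8935  1.476  -2.644 ] p [ 0.6088 -0.0328  0.128 ] lip [-0.0042  0.0053] w 0.08780785808248864 F [-0.7421  0.0986  2.5071]
tool x,y,z in lip frame: [1.     0.0006 0.0042] [-0.0012 -0.9145  0.4046] [ 0.0041 -0.4046 -0.9145]
world tool x,y: [ 0.9661 -0.2583  0.0042] [-0.2378 -0.883   0.4046]
scene green 239.0 [[-20.0, -33.0], [-29.0, 16.0], [24.0, 14.0], [32.0, -33.0]]
scene yellow 137.0 [[-99.0, -79.0], [-93.0, -52.0], [-53.0, -62.0], [-58.0, -89.0]]
scene white 791.5 [[-37.0, 14.0], [-41.0, 117.0], [62.0, 97.0], [63.0, -0.0]]
scene white 151.0 [[72.0, -54.0], [77.0, -9.0], [99.0, -15.0], [95.0, -58.0]]
top white 92.0 [[81.0, -10.0], [100.0, -12.0], [95.0, -53.0], [76.0, -51.0]]
```

View pics/scene_e.png

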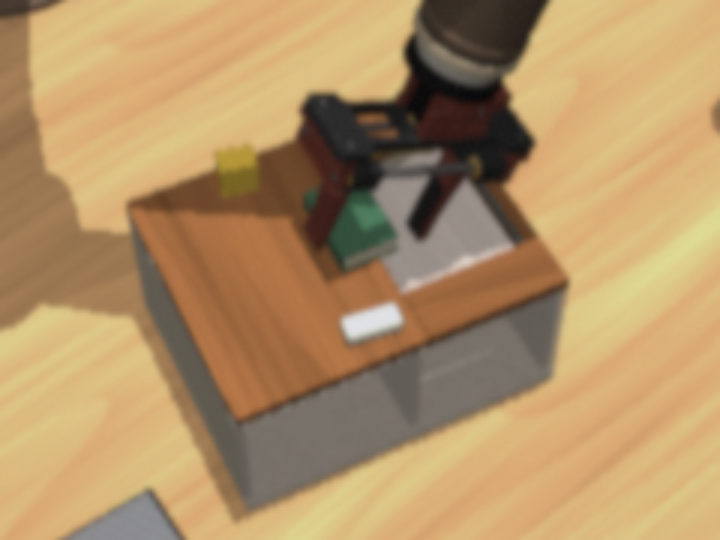

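Request:
move_arm(deltas=[[[0,-0.006,-0.001],0],[[0,-0.011,-0.003],0],[[0,-0.016,-0.005],0],[[0,-0.021,-0.0071],0],[[0,-0.021,-0.0071],0],[[0,-0.021,-0.0071],0]])

```text
clock: 15.2
tool_pos: [0.6145, -0.0151, 0.1268]
ee_rot: [2.699, -0.361, -0.069]
wrist_force: [0.6, -4.5, 0.9]
gripper_width: 0.0875
grasp_force: 2.1
```

```bash
python3 st.py; python3 look.py f
```

```text
t 15.2 j [ 0.3113  0.7893 -0.9235  1.574   0.8926  1.493  -2.6655] p [ 0.6145 -0.0151  0.1268] lip [-0.0033  0.0239] w 0.0875297918711504 F [ 0.6453 -4.491   0.8964]
tool x,y,z in lip frame: [ 1.     -0.0027  0.0055] [-0.0047 -0.9128  0.4084] [ 0.0039 -0.4085 -0.9128]
world tool x,y: [ 0.9652 -0.2614  0.0055] [-0.2408 -0.8805  0.4084]
scene green 237.5 [[-16.0, -14.0], [-26.0, 34.0], [28.0, 33.0], [36.0, -14.0]]
scene yellow 139.5 [[-99.0, -79.0], [-93.0, -52.0], [-53.0, -62.0], [-58.0, -89.0]]
scene white 617.0 [[-34.0, 14.0], [-36.0, 118.0], [62.0, 98.0], [61.0, -0.0]]
scene white 152.0 [[72.0, -54.0], [77.0, -9.0], [100.0, -15.0], [95.0, -58.0]]
top white 92.0 [[81.0, -10.0], [100.0, -12.0], [95.0, -53.0], [76.0, -51.0]]
```

View pics/scene_f.png

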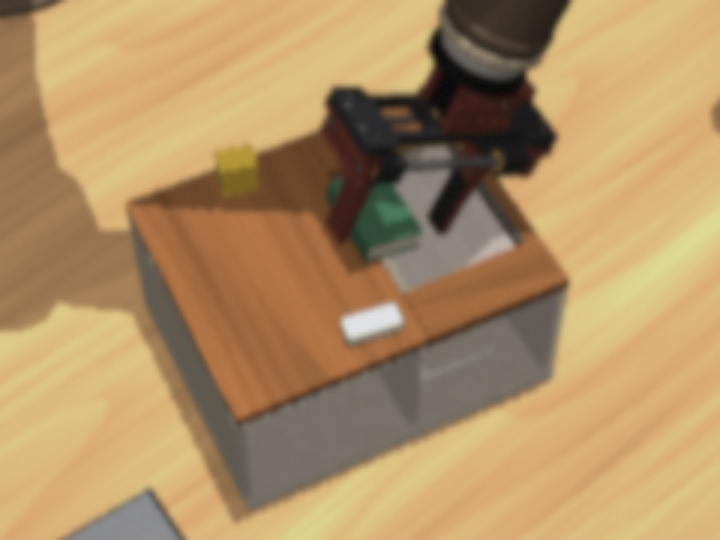

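Request:
move_arm(deltas=[[[0,0.003,0.0013],0],[[0,0.006,0.0026],0],[[0,0.006,0.0026],0],[[0,0.006,0.0026],0]])

```text
clock: 15.63
tool_pos: [0.6124, -0.0195, 0.126]
ee_rot: [2.703, -0.358, -0.07]
wrist_force: [-0.6, -3.1, 3.0]
gripper_width: 0.0877
grasp_force: 1.7
```

```bash
python3 st.py; python3 look.py g
```

```text
t 15.6333 j [ 0.3227  0.7858 -0.9255  1.5826  0.8921  1.4855 -2.6595] p [ 0.6124 -0.0195  0.126 ] lip [-0.0041  0.0191] w 0.08767905760251558 F [-0.6195 -3.0953  3.0494]
tool x,y,z in lip frame: [ 1.     -0.0011  0.004 ] [-0.0026 -0.9142  0.4052] [ 0.0032 -0.4052 -0.9142]
world tool x,y: [ 0.9656 -0.2599  0.004 ] [-0.2391 -0.8824  0.4052]
scene yellow 136.5 [[-98.0, -80.0], [-93.0, -52.0], [-53.0, -62.0], [-58.0, -90.0]]
scene white 927.0 [[-23.0, 2.0], [-48.0, 100.0], [61.0, 99.0], [81.0, 5.0]]
scene white 151.0 [[72.0, -54.0], [77.0, -9.0], [99.0, -15.0], [95.0, -58.0]]
top white 93.0 [[80.0, -10.0], [99.0, -12.0], [96.0, -53.0], [77.0, -52.0]]
```

Request:
move_arm(deltas=[[[0,0,0],0],[[0,0,0],0],[[0,0,0],0],[[0,0.006,-0.014],0],[[0,0.012,-0.027],0],[[0,0.02,-0.046],0],[[0,0.028,-0.064],0],[[0,0.036,-0.082],0],[[0,0.045,-0.1],0],[[0,0.053,-0.12],0]])

```text
clock: 16.57
tool_pos: [0.612, -0.018, 0.2595]
ee_rot: [2.705, -0.357, -0.069]
wrist_force: [1.1, 0.4, 0.6]
gripper_width: 0.0876
grasp_force: 0.0
```

Request:
move_arm(deltas=[[[0,0.01,-0.03],0],[[0,0.02,-0.06],0],[[0,0.03,-0.09],0],[[0,0.04,-0.12],0],[[0,0.04,-0.12],0],[[0,0.04,-0.12],0]])

```text
clock: 17.07
tool_pos: [0.6149, -0.0051, 0.3866]
ee_rot: [2.706, -0.357, -0.062]
wrist_force: [-0.9, 0.3, -0.2]
gripper_width: 0.0878
grasp_force: 0.0
```

```bash
python3 st.py; python3 look.py h
```

```text
t 17.0667 j [ 0.2619  0.5533 -0.9135  1.2461  0.7153  1.8398 -2.3862] p [ 0.6149 -0.0051  0.3866] lip [-0.0055  0.0336] w 0.08776268065657897 F [-0.9191  0.3207 -0.1578]
tool x,y,z in lip frame: [1.     0.0012 0.0089] [-0.0025 -0.9157  0.4019] [ 0.0086 -0.4019 -0.9156]
world tool x,y: [ 0.9662 -0.2577  0.0089] [-0.2394 -0.8838  0.4019]
scene yellow 141.5 [[-102.0, -76.0], [-89.0, -49.0], [-50.0, -66.0], [-63.0, -92.0]]
scene white 1646.0 [[-61.0, 3.0], [-83.0, 105.0], [60.0, 97.0], [76.0, 2.0]]
scene white 150.0 [[72.0, -54.0], [76.0, -9.0], [99.0, -14.0], [95.0, -58.0]]
top yellow 57.5 [[-93.0, -49.0], [-73.0, -54.0], [-79.0, -82.0], [-99.0, -78.0]]
top white 93.0 [[80.0, -10.0], [99.0, -12.0], [96.0, -53.0], [77.0, -52.0]]
top white 59.5 [[-11.0, 21.0], [27.0, 22.0], [27.0, 5.0], [-11.0, 4.0]]
```

View pics/scene_h.png

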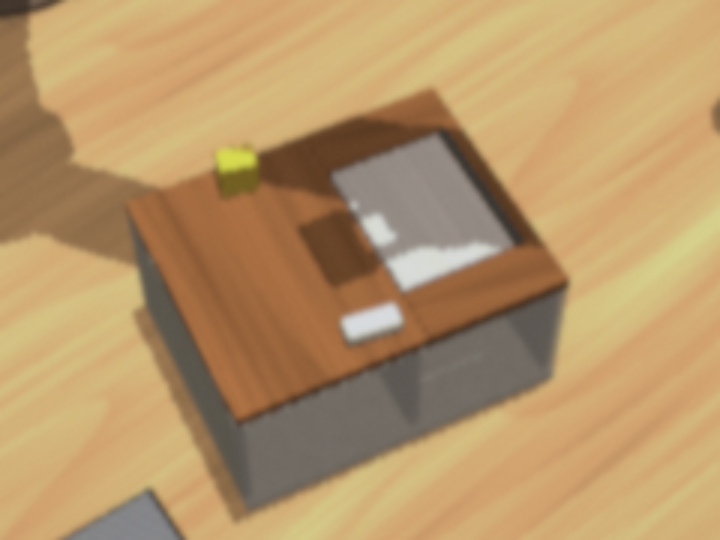

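The dictionary is gone from the ledge and the flap is shut (flap corners at about (333,172) to (520,243) in the crop). The eraser and the marker are where they were, and the arm is clear. I am handing the job in.

```bash
python3 -c "
from rig import *
print(finish_job())"
```

```text
the job is handed in; nothing more can be done
None
```

The job is handed in: one finger held the flap down while the other pushed the dictionary over the lip. It dropped out of sight into the box, the flap closed, and the eraser and marker stayed put. To get one finger lower than the other I tilted the gripper by driving the arm against its reach limit, where joint 6 briefly read 1.853 rad against its stated 1.85 limit. Before opening the flap I also nudged the dictionary about 30 mm along the ledge.

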